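# Load the dark rod into the sanding cradle

### The arm

A 7-joint arm with a two-finger parallel gripper is mounted at the origin on the work surface. World frame = base frame: x ahead of the robot, y to its left, z up, the work surface at z = 0. Lengths are in m, angles in rad, forces in N, time in s.
With the tool pointing down it reaches from about 0.4 to 0.85 m from the base axis. Payload 10.4 kg.
Tool frame: the origin (TCP) lies midway between the tips of the shut fingers; the grasp point (between the pads) lies 19 mm behind it (bot.hold_point_z is the distance from the TCP to the grasp point, in m); z points along the fingers, y is the direction in which the jaws open and shut (so a half turn about z gives the same grasp; the last joint's range is limited). The gripper opens to 85 mm and grips with 20 to 120 N. Pads are 22 mm wide; open, the fingers measure 114 mm over their backs; the gripper's body (76 mm by 85 mm) begins 54 mm behind the grasp point. The pads swing forward as they close: fully open they stand 13 mm farther back than shut.
Start: joints at [1.213, 0.332, -0.065, 1.46, 0.022, 1.35, -0.088], TCP at [0.205, -0.59, 0.231] pointing down, gripper open.
Joint ranges: [-2.6, 2.6], [-0.5, 2.12], [-1.47, 1.34], [0.16, 2.42], [-1.27, 4.41], [0.06, 2.06], [-2.6, 2.6]. Speed limits (rad/s): [2.22, 2.22, 2.79, 2.79, 3.14, 3.14, 3.14].

### API

Orientations are given as a rotation vector (axis times angle).
In Python, from workcell import bot gives the robot as it stands. The module is installed in compiled form; this text tells all that it offers.
- The arm moves only by the shell command python3 -m handwheel 'ROWS' [FORCE]. ROWS is a JSON object of lists of equal length, an entry for each row: "jaw": the opening, from 0 (shut) to 1 (fully open); "offset": the shift along the world's x, y, z as a fraction of full scale, a list of three; "yaw": the turn about the world's z as a fraction of full scale. A call has 1 to 20 rows; each row is the pose to reach, as a shift and turn from the pose commanded when the call began, turning the shorter way round; what a row does not reach only later rows make up. Full scale, the value 1, is 0.1 m for a shift and 360 degrees for a turn. A row lasts 1/12 s, in which the tool goes at most 41.7 mm and 7.16 degrees, less where a joint would pass 70% of its speed; a pose out of reach is approached as far as the arm can. A call with a number of a shift or a turn outside -1 to 1 is refused whole. A call with a gripper value outside its range is refused whole. The fingers move at their own pace and stop on an object; FORCE is the grip in N (left out, the last holds). Time passes only in rows, so rows that repeat a pose let the fingers close. It gives the time, the measured TCP pose, the force and the opening at its end, in the units of the state.
- bot.get_obs(): the state, without advancing time (a new reading comes with each control period).
- bot.read_camera(name): name is "side" or "top"; returns the picture (420x560x3 uint8, red, green, blue); there is no depth.
- bot.camera_model(name): a dict with "fx", "fy", "cx", "cy" (pixels), "rvec" (rotation vector, rad) and "tvec" (3), from world to camera coordinates, as OpenCV has them. Camera axes: x right, y down, z forward; pixel columns grow to the right and rows downward; lengths in m; the calibration is good to about 2 mm. A picture is of the moment at which its call begins. camera_model takes no time and is no camera call.
- bot.finish_job(): hands the job in, once; it reports no verdict.
The state is a dict: "time_s": time; "joint_positions": joint angles; "joint_velocities": joint speeds; "tau": joint torques, N m; "eef_pos": TCP position; "eef_rot": TCP orientation; "force": force on the tool from outside, world axes, zero at the start; "ft_torque": the same for the moment, N m; "gripper_width": opening from 0.0 (shut) to 1.0 (fully open).
Only numpy, scipy, OpenCV 4.12 (cv2) and the standard library are available. Lean on these libraries where they do the work, as an engineer would, in place of code of your own. Each camera call takes 0.05 s, during which the arm holds its last target.

### The job

Three round rods lie side by side in the notches of the grey stock rack. Pick out the dark brown wooden one, lift it clear above the others without rolling them about, and lay it (do not drop it) in the empty blue sanding cradle, down in both of its V notches and about centred end to end. Leave the pale rod and the red rod lying in the rack.

Things in the scene. Friction and masses are not known exactly. Their poses are not given: they have to be found in the camera images.
- dark_rod: Rod to move: dark brown wood, 30 mm diameter, 200 mm long, 0.1 kg. Origin at its middle on its axis; x runs along it, y and z roll with it. Lies level in one of 3 shallow cork-lined V notches of the fixed grey rack, axis 55 mm above the table, lips 6 mm lower. Held by 2 cross rails 22 mm thick, centred 120 mm apart: grip between them, within 25 mm of its middle; below is a base board, top 10 mm above the table.
- pale_rod: Bystander, stays in the rack: pale wooden rod, same size and same frame as the dark rod (origin at its middle on its axis, x along it), parallel to it in another notch. The notches are 90 mm apart, so 60 mm is clear between neighbouring rods. Any rod may lie up to 12 mm off the rack's middle lengthwise.
- red_rod: Bystander, stays in the rack: red lacquered rod, 30 mm diameter, 200 mm long, same frame as the dark rod (origin at its middle on its axis, x along it), parallel to it in another notch.
- cradle_seat (a point): Where the dark rod's middle belongs, 60 mm above the table; x runs along the seated rod (either way), y across, z up. The fixed blue cradle: base plate 190 x 110 x 12 mm, two saddles 68 mm wide and 22 mm thick, centred 60 mm either side of this point along x, each with a black V notch 36 mm wide, lips 6 mm below this point. Free for fingers between them. Left or right of the table's middle, opposite the rack.
There are look-alikes about, which are no part of the job. What is shaped like the part that bears cradle_seat but purple or yellow is not meant.

How it is judged:
By the outcome, as a careful person would: the job done as asked, in the order asked, and still so for the second after the job is handed in, with the robot touching nothing.
It also fails if it takes over 42 s, if anything falls off the work surface, if the arm or the gripper's body presses on something with over 40 N, if the wrist force passes 120 N, or if a joint passes its speed limit or range.

## Working session

There is one attempt and no reset: what is moved stays moved. The work goes in short steps, Python scripts to look and compute and a shell command to move; the robot and the scene stay as the last step left them, time stands still between calls to the robot, and variables do not carry over. Pictures are saved under pics/ and viewed, and the job is handed in when it is done.

```bash
mkdir -p pics; python3 - <<'E'
from workcell import bot
import cv2
for n in("side","top"):
    im=bot.read_camera(n); cv2.imwrite(f"pics/{n}0.png",im[:,:,::-1]); print(n,bot.camera_model(n))
o=bot.get_obs(); print({k:o[k] for k in("time_s","eef_pos","eef_rot","force","gripper_width")},bot.hold_point_z)
E
```

```text
side {'fx': 413.1759108653459, 'fy': 413.1759108653459, 'cx': 282.6976491959445, 'cy': 212.6818023643668, 'rvec': array([ 0.39318188, -2.77964897,  1.19353124]), 'tvec': array([0.53006521, 0.1674613 , 0.97370364])}
top {'fx': 517.5586595207757, 'fy': 517.5586595207757, 'cx': 283.6581734887595, 'cy': 199.7881507375317, 'rvec': array([ 2.18635595, -2.14344022,  0.07171873]), 'tvec': array([-0.00291271,  0.57027908,  1.31505268])}
{'time_s': 0.1, 'eef_pos': array([ 0.20526262, -0.58999914,  0.23062111]), 'eef_rot': array([-3.09650392e+00, -5.23296902e-01,  4.05987185e-04]), 'force': array([-0.21572047, -0.10208674, -0.55582514]), 'gripper_width': 1.0002502435205958} 0.0187
```

View pics/top0.png

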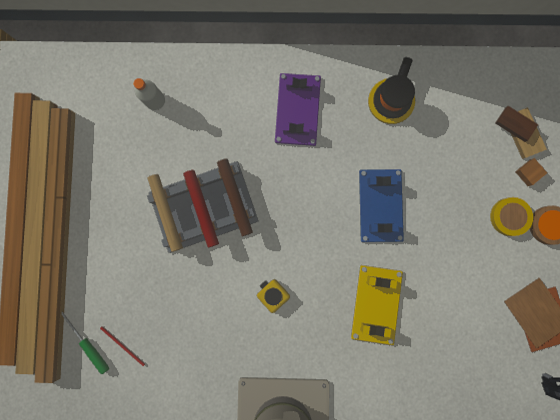

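View pics/side0.png

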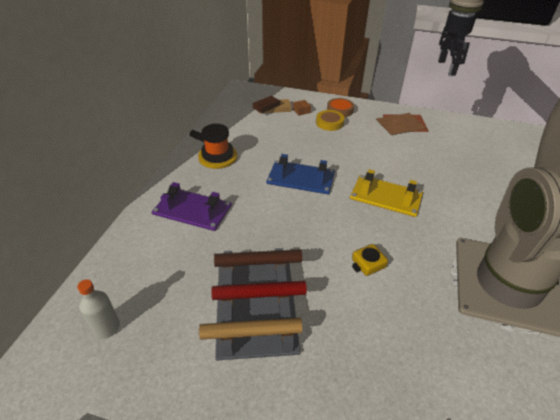

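The top view shows the pale rod from (150,177) to (177,249), the red rod from (186,171) to (215,245) and the dark brown rod from (220,161) to (249,235). The cradles are purple (298,109), blue (381,205) and yellow (377,304).

Could be mistaken for the target:
- **Rod:** dark rod (235,197), red rod (200,208), pale rod (163,213), brown block (518,124), planks on the left (40,240). I choose (235,197).
- **Cradle:** blue (381,205), purple (298,109), yellow (377,304). I choose blue.

Next I'll check both in close crops and measure.

```bash
cat > h.py <<'E'
import numpy as np,cv2
from workcell import bot
def cam(n):
    m=bot.camera_model(n); K=np.array([[m['fx'],0,m['cx']],[0,m['fy'],m['cy']],[0,0,1]]);return K,cv2.Rodrigues(m['rvec'])[0],np.array(m['tvec'])
def ray(n,u,v,z):
    K,R,t=cam(n); d=R.T@np.linalg.solve(K,[u,v,1]); c=-R.T@t; return c+d*(z-c[2])/d[2]
def proj(n,P):
    K,R,t=cam(n); p=(K@(R@np.atleast_2d(P).T+t[:,None])).T; return p[:,:2]/p[:,2:]
E
python3 - <<'E'
import cv2,numpy as np
a=cv2.imread("pics/top0.png");b=cv2.imread("pics/side0.png")
c1=cv2.resize(a[145:260,140:265],None,fx=4,fy=4,interpolation=cv2.INTER_CUBIC)[:460]
c2=cv2.resize(a[160:250,345:420],None,fx=4,fy=4,interpolation=cv2.INTER_CUBIC)
o=np.zeros((460,800,3),np.uint8);o[:460,:500]=c1;o[:360,500:800]=c2
cv2.imwrite("pics/crop.png",o)
c=np.zeros((580,800,3),np.uint8)
x=cv2.resize(b[240:360,190:310],None,fx=3.6,fy=3.6,interpolation=cv2.INTER_CUBIC);c[:432,:432]=x
x=cv2.resize(b[145:200,255:345],None,fx=4,fy=4,interpolation=cv2.INTER_CUBIC);c[:220,436:796]=x
cv2.imwrite("pics/crop2.png",c)
E
```

```text
(no output)
```

View pics/crop.png

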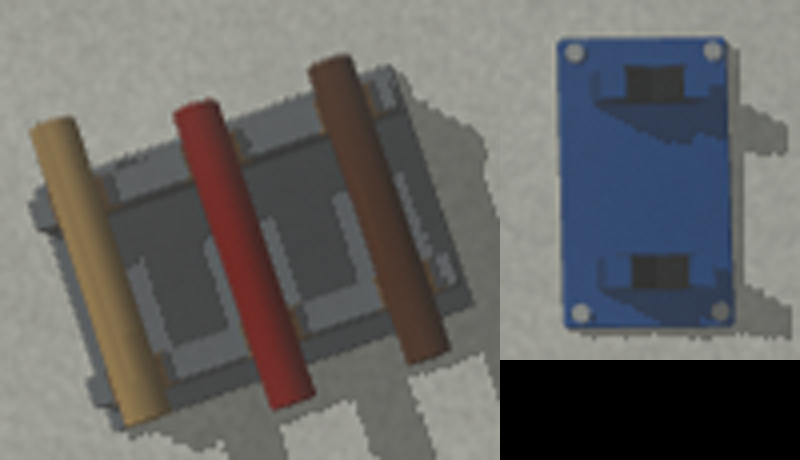

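View pics/crop2.png

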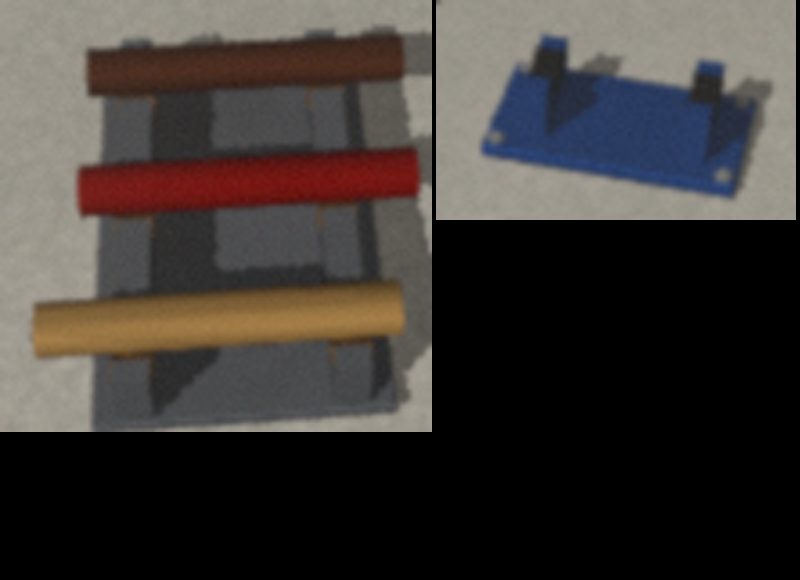

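```bash
cat > m.py <<'E'
from h import *
from scipy.optimize import minimize
def mom(mask):
    M=cv2.moments(mask.astype(np.uint8),True); c=np.array([M['m10'],M['m01']])/M['m00']
    a=.5*np.arctan2(2*M['mu11'],M['mu20']-M['mu02']); return c,a,M['m00']
def cyl(x,y,z,th):
    d=np.array([np.cos(th),np.sin(th),0]);n=np.array([-d[1],d[0],0]);k=np.array([0,0,1.])
    return np.array([[x,y,z]+s*.1*d+.015*(np.cos(f)*n+np.sin(f)*k) for s in(-1,1) for f in np.linspace(0,6.283,24)])
def hull(n,P):
    q=proj(n,P); S=8; m=np.zeros((420*S//2,560*S//2),np.uint8)
    cv2.fillConvexPoly(m,cv2.convexHull(np.round((q+.5)*4-.5).astype(np.int32)),1); 
    c,a,A=mom(m); return (c+.5)/4-.5,a,A/16
def fit(n,mask,z,x0):
    c,a,A=mom(mask)
    def f(p):
        cc,aa,AA=hull(n,cyl(p[0],p[1],z,p[2])); d=(aa-a+np.pi/2)%np.pi-np.pi/2
        return np.sum((cc-c)**2)+(d*60)**2
    r=minimize(f,x0,method='Nelder-Mead',options=dict(initial_simplex=np.array([x0]*4)+np.vstack([np.zeros(3),np.diag([.02,.02,.1])])))
    return r.x,r.fun,A,hull(n,cyl(r.x[0],r.x[1],z,r.x[2]))[2]
E
python3 - <<'E'
from m import *
rois={'top':{'dark':(212,153,258,242),'red':(180,165,220,250),'pale':(145,170,182,255)},'side':{'dark':(205,245,306,272),'red':(206,278,310,303),'pale':(195,313,305,343)}}
for n in('top','side'):
    im=cv2.imread(f'pics/{n}0.png').astype(int)
    chroma=im[:,:,2]-im[:,:,0]
    for k,(a,b,c,d) in rois[n].items():
        thr={'dark':18,'red':60,'pale':45}[k]
        m=np.zeros(im.shape[:2],np.uint8); m[b:d,a:c]=(chroma[b:d,a:c]>thr)
        nn,l,s,_=cv2.connectedComponentsWithStats(m); m=(l==1+np.argmax(s[1:,4]))
        c0=ray(n,*mom(m)[0],.055)
        r=fit(n,m,.055,[c0[0],c0[1],.3]); print(n,k,r[0].round(4),np.degrees(r[0][2]).round(1),r[1:])
f=lambda x,y:(345+(x-500)/4-.4,160+y/4-.4)
h=np.array([ray('top',*f(*p),.012)[:2] for p in[(574,52),(712,52),(581,313),(720,312)]])
print('holes',h.round(4),h.mean(0)); d=(h[0]+h[1]-h[2]-h[3]);print(np.degrees(np.arctan2(d[1],d[0])))
# notch black bits
for n,roi in(('top',(355,165,410,245)),('side',(265,150,335,195))):
    im=cv2.imread(f'pics/{n}0.png').astype(int);a,b,c,d=roi
    m=np.zeros(im.shape[:2],np.uint8);m[b:d,a:c]=im[b:d,a:c].max(2)<50
    nn,l,s,ce=cv2.connectedComponentsWithStats(m)
    g=[i for i in range(1,nn) if s[i,4]>20]; print(n,s[g],ce[g])
    print([ray(n,*ce[i],.047).round(4) for i in g])
    m=np.zeros(im.shape[:2],np.uint8);m[b:d,a:c]=(im[b:d,a:c,0]-im[b:d,a:c,2])>20
    m=cv2.morphologyEx(m,cv2.MORPH_CLOSE,np.ones((15,15)))
    r=cv2.minAreaRect(cv2.findNonZero(m)); print(r, ray(n,*r[0],.006))
E
```

```text
top dark [0.5712 0.1365 0.3581] 20.5 (np.float64(0.008279845295663817), 721.0, 959.3125)
top red [0.5403 0.224  0.3538] 20.3 (np.float64(0.0027513696103176853), 467.0, 972.75)
top pale [0.5307 0.3162 0.3508] 20.1 (np.float64(0.023172603149548682), 542.0, 974.625)
side dark [0.5729 0.1361 0.3558] 20.4 (np.float64(0.010949004606603955), 1104.0, 1191.5)
side red [0.5427 0.2201 0.3537] 20.3 (np.float64(0.019730505813849098), 1108.0, 1384.6875)
side pale [0.5299 0.3115 0.3539] 20.3 (np.float64(0.0008825700824066417), 1468.0, 1645.5)
holes [[ 0.6468 -0.1979]
 [ 0.6484 -0.2879]
 [ 0.4764 -0.2037]
 [ 0.4789 -0.2932]] [ 0.56264475 -0.24566232]
1.8712189387337015
top [] []
[]
((380.7765197753906, 205.11245727539062), (72.76508331298828, 42.44034957885742), 88.63607025146484) [ 0.56276495 -0.24536926  0.006     ]
side [[280 158   7  11  48]
 [319 164   7   8  38]] [[283.58333333 161.60416667]
 [322.47368421 167.18421053]]
[array([ 0.6176, -0.2454,  0.047 ]), array([ 0.5013, -0.2526,  0.047 ])]
((300.32562255859375, 172.71131896972656), (64.83647918701172, 32.41823959350586), 9.7824068069458) [ 0.56788055 -0.25959083  0.006     ]
```

```bash
python3 - <<'E'
from m import *
im=cv2.imread('pics/top0.png').astype(int); ch=im[:,:,2]-im[:,:,0]
for t in(4,7,10,13):
    m=np.zeros(im.shape[:2],np.uint8); m[153:242,212:258]=ch[153:242,212:258]>t
    m=cv2.morphologyEx(m,cv2.MORPH_OPEN,np.ones((3,3)))
    nn,l,s,_=cv2.connectedComponentsWithStats(m); m=l==1+np.argmax(s[1:,4])
    r=fit('top',m,.055,[.572,.136,.35]);print(t,r)
print(im[197,220:250],'\n',im[180,370:395].tolist())
def box(c,th,o,L,W,z0,z1):
    R=np.array([[np.cos(th),-np.sin(th)],[np.sin(th),np.cos(th)]])
    return [np.r_[c+R@(np.array([o,0])+[a*L/2,b*W/2]),z] for a in(-1,1) for b in(-1,1) for z in(z0,z1)]
# cradle overlay: plate, V notch lips
out=[]
for n,roi in(('top',(350,160,415,250)),('side',(258,145,345,200))):
    S=6;a,b,c,d=roi; v=cv2.resize(cv2.imread(f'pics/{n}0.png')[b:d,a:c],None,fx=S,fy=S,interpolation=cv2.INTER_CUBIC)
    cc=np.array([.5625,-.2455]);th=np.radians(1.9)
    def dr(P,col):
        q=((proj(n,P)+.5-[a,b])*S).astype(np.int32); cv2.polylines(v,[q],True,col,1)
    B=np.array(box(cc,th,0,.19,.11,0,.012)); dr(B[[1,3,7,5]],(0,255,255))
    for o in(-.06,.06):
        B=np.array(box(cc,th,o,.022,.036,.03,.054)); dr(B[[1,3,7,5]],(0,255,0))
        B=np.array(box(cc,th,o,.022,.068,.03,.054)); dr(B[[1,3,7,5]],(0,0,255))
    cv2.imwrite(f'pics/ov_{n}.png',v)
E
```

```text
4 (array([0.58363731, 0.12734927, 0.06207649]), np.float64(0.00984371763792477), 2226.0, 956.125)
7 (array([0.57365753, 0.13381709, 0.35583761]), np.float64(0.0016156965333315046), 999.0, 959.25)
10 (array([0.57305589, 0.13387669, 0.35930036]), np.float64(0.0005434868969167556), 967.0, 959.5)
13 (array([0.57163775, 0.13492157, 0.3603113 ]), np.float64(0.003274336712477302), 849.0, 962.9375)
[[70 69 68]
 [70 69 68]
 [69 68 67]
 [69 68 66]
 [94 92 90]
 [94 93 89]
 [95 93 90]
 [96 94 90]
 [71 74 80]
 [46 56 78]
 [45 57 80]
 [46 59 81]
 [46 58 79]
 [46 55 75]
 [45 54 74]
 [44 54 72]
 [45 53 70]
 [44 52 66]
 [43 49 60]
 [42 48 57]
 [45 50 57]
 [91 90 87]
 [95 94 90]
 [89 87 84]
 [72 72 70]
 [70 69 68]
 [71 70 69]
 [70 71 69]
 [71 70 68]
 [70 69 67]] 
 [[106, 74, 54], [112, 75, 54], [112, 76, 54], [111, 76, 54], [111, 75, 53], [115, 76, 54], [84, 65, 54], [54, 52, 51], [52, 53, 52], [52, 53, 52], [52, 52, 51], [52, 53, 51], [53, 53, 52], [55, 56, 55], [54, 56, 54], [56, 56, 54], [55, 56, 55], [55, 55, 53], [55, 56, 55], [54, 56, 55], [56, 56, 54], [109, 74, 53], [112, 75, 53], [110, 75, 52], [111, 76, 54]]
```

View pics/ov_top.png

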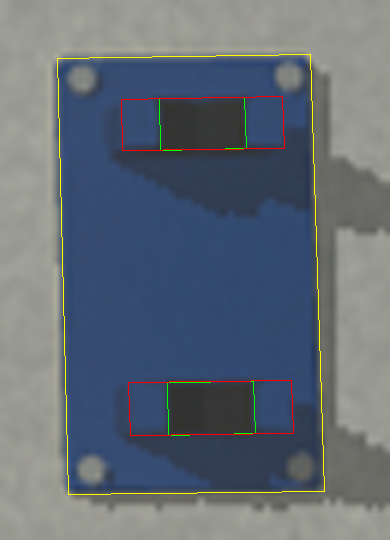

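View pics/ov_side.png

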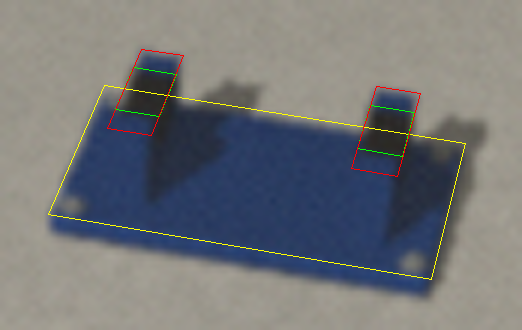

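The top overlay matches the blue cradle well. The side overlay agrees to about 1–2 mm.
- **Dark rod:** (0.573, 0.135), yaw 20.4°. The top and side fits agree to 2 mm, and the notch spacing comes out at 89–90 mm, as it should.
- **Cradle seat:** (0.5625, −0.2455), yaw 1.9°.
- **Jaw direction now:** 109.2°. It needs 110.4°, so +1.2°, which is 0.0033 of full scale.

I'll go over at height first.

```bash
python3 -m handwheel '{"jaw":[1,1,1],"offset":[[0.15,0.3,0],[0.3,0.6,0],[0.46,0.9,0]],"yaw":[0,0.002,0.0033]}' 40
for i in 1; do python3 -m handwheel '{"jaw":[1,1,1],"offset":[[0.15,0.3,0],[0.3,0.6,0],[0.46,0.9,0]],"yaw":[0,0,0]}'; done
python3 -m handwheel '{"jaw":[1,1,1],"offset":[[0.15,0.3,0],[0.3,0.6,0],[0.46,0.9,0]],"yaw":[0,0,0]}'
python3 -m handwheel '{"jaw":[1,1,1],"offset":[[0.15,0.3,0],[0.3,0.6,0],[0.46,0.9,0]],"yaw":[0,0,0]}'
```

```text
time_s: 0.35
eef_pos: [0.2512, -0.4991, 0.2306]
eef_rot: [-3.091, -0.554, 0.001]
force: [1.2, -0.1, 0.7]
gripper_width: 0.999
time_s: 0.6
eef_pos: [0.2975, -0.4087, 0.231]
eef_rot: [-3.092, -0.555, 0.001]
force: [0.5, -0.1, -0.4]
gripper_width: 1.0
time_s: 0.85
eef_pos: [0.3435, -0.3187, 0.2312]
eef_rot: [3.092, 0.555, -0.001]
force: [0.4, 0.1, 0.1]
gripper_width: 0.999
time_s: 1.1
eef_pos: [0.3895, -0.2287, 0.2312]
eef_rot: [3.092, 0.555, -0.001]
force: [1.1, -0.4, -0.6]
gripper_width: 1.002
```

```bash
python3 -m handwheel '{"jaw":[1,1,1],"offset":[[0.15,0.3,0],[0.3,0.6,0],[0.46,0.91,0]],"yaw":[0,0,0]}'
python3 -m handwheel '{"jaw":[1,1,1],"offset":[[0.15,0.3,0],[0.3,0.6,0],[0.46,0.91,0]],"yaw":[0,0,0]}'
python3 -m handwheel '{"jaw":[1,1,1],"offset":[[0.15,0.3,0],[0.3,0.6,0],[0.46,0.91,0]],"yaw":[0,0,0]}'
python3 -m handwheel '{"jaw":[1,1,1,1],"offset":[[0.15,0.3,0],[0.3,0.6,0],[0.46,0.91,0],[0.46,0.91,0]],"yaw":[0,0,0,0]}'
python3 -m handwheel '{"jaw":[1,1,1,1],"offset":[[0,0,-0.3],[0,0,-0.6],[0,0,-0.9],[0,0,-0.9]],"yaw":[0,0,0,0]}'
python3 - <<'E'
from workcell import bot
import cv2,numpy as np
a=bot.read_camera("top")[:,:,::-1];b=bot.read_camera("side")[:,:,::-1]
cv2.imwrite("pics/pre.png",np.hstack([cv2.resize(a[110:290,130:310],(400,400)),cv2.resize(b[170:370,160:360],(400,400))]))
o=bot.get_obs();print(o['eef_pos'],o['eef_rot'])
R=cv2.Rodrigues(o['eef_rot'])[0];print(np.degrees(np.arctan2(R[1,1],R[0,1])))
E
```

```text
time_s: 1.35
eef_pos: [0.4355, -0.1379, 0.2312]
eef_rot: [3.092, 0.555, -0.0]
force: [-0.2, -0.7, -0.1]
gripper_width: 1.002
time_s: 1.6
eef_pos: [0.4816, -0.0469, 0.2312]
eef_rot: [3.092, 0.555, -0.0]
force: [0.3, -1.3, 0.4]
gripper_width: 1.002
time_s: 1.85
eef_pos: [0.5277, 0.0439, 0.2312]
eef_rot: [3.092, 0.554, -0.0]
force: [1.5, 0.5, 0.0]
gripper_width: 1.0
time_s: 2.18
eef_pos: [0.5736, 0.1407, 0.2305]
eef_rot: [-3.086, -0.566, 0.001]
force: [-0.9, 0.1, -0.8]
gripper_width: 1.0
time_s: 2.52
eef_pos: [0.5702, 0.1323, 0.1354]
eef_rot: [3.092, 0.556, -0.014]
force: [-0.2, 0.0, -0.9]
gripper_width: 1.0
[0.57290497 0.13356679 0.14124758] [-3.09184213e+00 -5.55687507e-01  2.96844387e-03]
-69.62238411905071
```

View pics/pre.png

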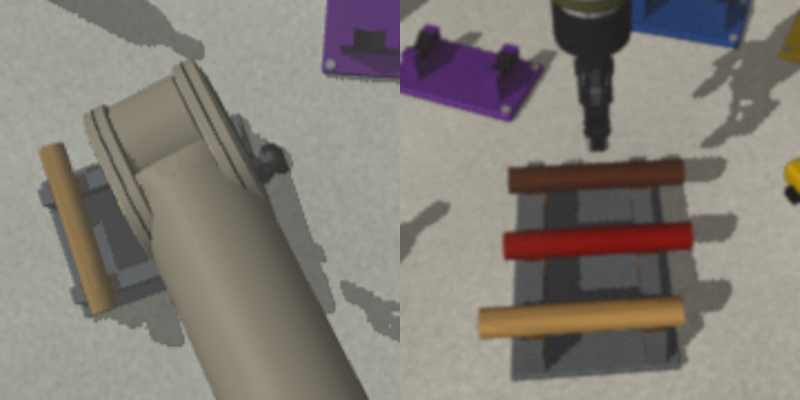

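The side view shows the gripper above the middle of the dark rod (crop (597,178)), with all three rods undisturbed. I'll go down slowly with a 1 mm correction in y.

```bash
python3 -m handwheel '{"jaw":[1,1,1,1,1,1],"offset":[[0,0.01,-0.1],[0,0.01,-0.25],[0,0.01,-0.4],[0,0.01,-0.5],[0,0.01,-0.57],[0,0.01,-0.57]],"yaw":[0,0,0,0,0,0]}'
python3 -m handwheel '{"jaw":[1,1,1,1,1,1,1],"offset":[[0,0,-0.1],[0,0,-0.2],[0,0,-0.3],[0,0,-0.4],[0,0,-0.5],[0,0,-0.5],[0,0,-0.5]],"yaw":[0,0,0,0,0,0,0]}'
python3 - <<'E'
from workcell import bot
import cv2,numpy as np
b=bot.read_camera("side")[:,:,::-1]
cv2.imwrite("pics/pre2.png",cv2.resize(b[200:320,190:340],None,fx=5,fy=5))
o=bot.get_obs();print(o['eef_pos'],o['force'])
R=cv2.Rodrigues(o['eef_rot'])[0];print(R[:,2],np.degrees(np.arctan2(R[1,1],R[0,1])))
E
```

```text
time_s: 3.12
eef_pos: [0.5732, 0.1346, 0.0837]
eef_rot: [3.092, 0.555, -0.001]
force: [-0.1, -1.1, -0.1]
gripper_width: 1.001
time_s: 3.7
eef_pos: [0.5729, 0.1347, 0.0336]
eef_rot: [-3.092, -0.556, 0.002]
force: [-0.1, -0.1, 0.0]
gripper_width: 1.0
[0.57340033 0.1348506  0.03430465] [ 0.35019264  0.22678015 -0.6392053 ]
[-1.49163890e-04  8.99665702e-05 -9.99999985e-01] -69.62040075987149
```

View pics/pre2.png

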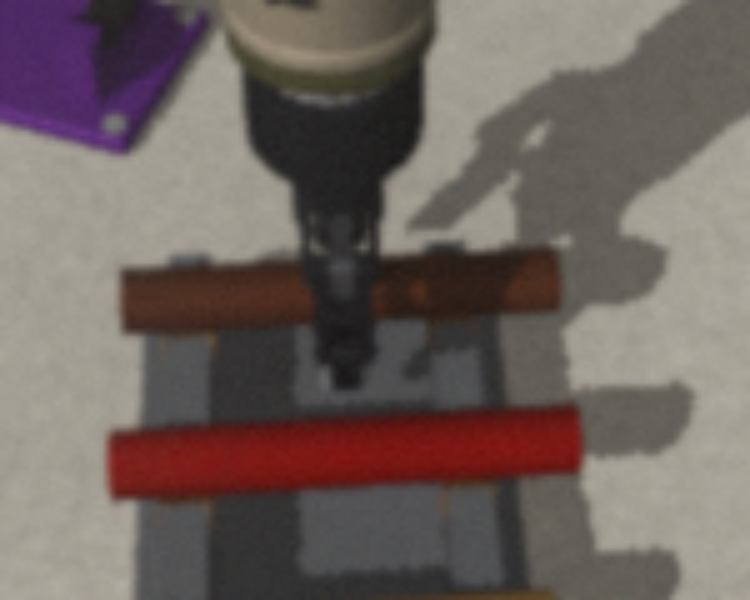

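The near finger is between the dark and red rods (crop (343,370)), close to the dark rod's middle and clear of the red rod. Closing now.

```bash
python3 -m handwheel '{"jaw":[0.7,0.55,0.45,0.4,0.3,0.2,0.1,0,0,0,0,0],"offset":[[0,0,0],[0,0,0],[0,0,0],[0,0,0],[0,0,0],[0,0,0],[0,0,0],[0,0,0],[0,0,0],[0,0,0],[0,0,0],[0,0,0]],"yaw":[0,0,0,0,0,0,0,0,0,0,0,0]}' 50
python3 -m handwheel '{"jaw":[0,0,0,0,0,0],"offset":[[0,0,0.05],[0,0,0.12],[0,0,0.2],[0,0,0.3],[0,0,0.3],[0,0,0.3]],"yaw":[0,0,0,0,0,0]}'
python3 - <<'E'
from workcell import bot
import cv2,numpy as np
b=bot.read_camera("side")[:,:,::-1]
cv2.imwrite("pics/g.png",cv2.resize(b[200:350,190:340],None,fx=4,fy=4))
o=bot.get_obs();print(o['eef_pos'],o['force'],o['ft_torque'],o['gripper_width'])
E
```

```text
time_s: 4.75
eef_pos: [0.5742, 0.1335, 0.0349]
eef_rot: [3.091, 0.553, 0.002]
force: [-0.2, -5.1, 4.8]
gripper_width: 0.341
time_s: 5.25
eef_pos: [0.5739, 0.135, 0.0653]
eef_rot: [3.092, 0.556, 0.003]
force: [-0.8, 0.2, -0.7]
gripper_width: 0.337
[0.57348074 0.13474183 0.06460943] [ 0.24267443 -0.14126562 -1.38386216] [-0.01063714  0.01189539 -0.02017693] 0.3371257764080129
```

View pics/g.png

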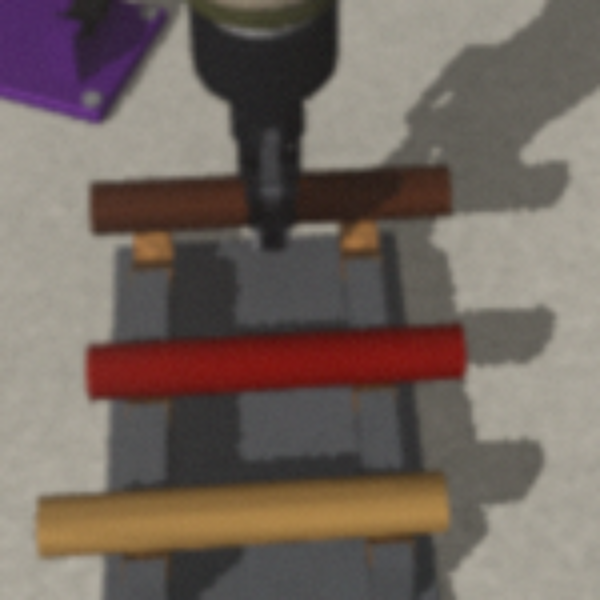

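The dark rod is gripped (opening 0.337, about 29 mm), level and out of its notches, and the red and pale rods haven't moved. I'll lift more, then carry it over with the −18.5° turn.

```bash
python3 -m handwheel '{"jaw":[0,0,0,0,0],"offset":[[0,0,0.2],[0,0,0.4],[0,0,0.6],[0,0,0.8],[0,0,1]],"yaw":[0,0,0,0,0]}'
python3 -m handwheel '{"jaw":[0,0,0,0,0,0],"offset":[[0,-0.1,0],[0,-0.25,0],[0,-0.4,0],[-0.02,-0.6,0],[-0.03,-0.8,0],[-0.03,-0.95,0]],"yaw":[0,0,0,0,0,0]}'
python3 -m handwheel '{"jaw":[0,0,0,0,0,0],"offset":[[0,-0.15,0],[0,-0.3,0],[0,-0.45,0],[-0.02,-0.6,0],[-0.03,-0.8,0],[-0.03,-0.95,0]],"yaw":[-0.004,-0.008,-0.012,-0.016,-0.021,-0.026]}'
python3 -m handwheel '{"jaw":[0,0,0,0,0,0],"offset":[[0,-0.15,0],[0,-0.3,0],[0,-0.45,0],[-0.02,-0.6,0],[-0.03,-0.8,0],[-0.03,-0.95,0]],"yaw":[-0.004,-0.008,-0.012,-0.016,-0.021,-0.0254]}'
python3 -m handwheel '{"jaw":[0,0,0,0,0,0,0,0],"offset":[[0,-0.15,0],[0,-0.3,0],[0,-0.45,0],[-0.01,-0.6,0],[-0.02,-0.8,0],[-0.02,-0.9,0],[-0.02,-0.95,0],[-0.02,-0.95,0]],"yaw":[0,0,0,0,0,0,0,0]}'
python3 -m handwheel '{"jaw":[0,0,0,0,0,0],"offset":[[0,0,-0.15],[0,0,-0.3],[0,0,-0.45],[0,0,-0.6],[0,0,-0.6],[0,0,-0.6]],"yaw":[0,0,0,0,0,0]}'
python3 - <<'E'
from workcell import bot
import cv2,numpy as np
a=bot.read_camera("top")[:,:,::-1];b=bot.read_camera("side")[:,:,::-1]
cv2.imwrite("pics/side_c.png",b);cv2.imwrite("pics/top_c.png",a)
cv2.imwrite("pics/c.png",np.hstack([cv2.resize(a[130:280,290:440],(400,400)),cv2.resize(b[80:220,230:370],(400,400))]))
o=bot.get_obs();print(o['eef_pos'],o['force'],o['gripper_width'])
R=cv2.Rodrigues(o['eef_rot'])[0];print(R[:,2],np.degrees(np.arctan2(R[1,1],R[0,1])))
E
```

```text
time_s: 5.72
eef_pos: [0.573, 0.1346, 0.1647]
eef_rot: [3.092, 0.556, -0.001]
force: [1.3, 0.2, -1.6]
gripper_width: 0.334
time_s: 6.22
eef_pos: [0.5697, 0.0373, 0.1632]
eef_rot: [3.092, 0.553, -0.002]
force: [0.8, -1.1, -1.4]
gripper_width: 0.332
time_s: 6.72
eef_pos: [0.5671, -0.0579, 0.1642]
eef_rot: [3.127, 0.295, -0.0]
force: [0.5, 0.5, -1.2]
gripper_width: 0.336
time_s: 7.22
eef_pos: [0.564, -0.153, 0.1643]
eef_rot: [3.141, 0.045, -0.0]
force: [0.6, -0.5, -1.3]
gripper_width: 0.333
time_s: 7.88
eef_pos: [0.5622, -0.2465, 0.1641]
eef_rot: [3.141, 0.049, -0.0]
force: [1.2, 0.7, -1.2]
gripper_width: 0.334
time_s: 8.38
eef_pos: [0.5623, -0.244, 0.1041]
eef_rot: [-3.14, -0.054, 0.002]
force: [0.5, 0.0, -0.2]
gripper_width: 0.336
[ 0.56316111 -0.2447549   0.1055275 ] [ 0.68009234 -0.39500487 -1.35573814] 0.3329475796072626
[ 1.40318210e-03 -3.16373748e-04 -9.99998965e-01] -88.0804861677806
```

View pics/c.png

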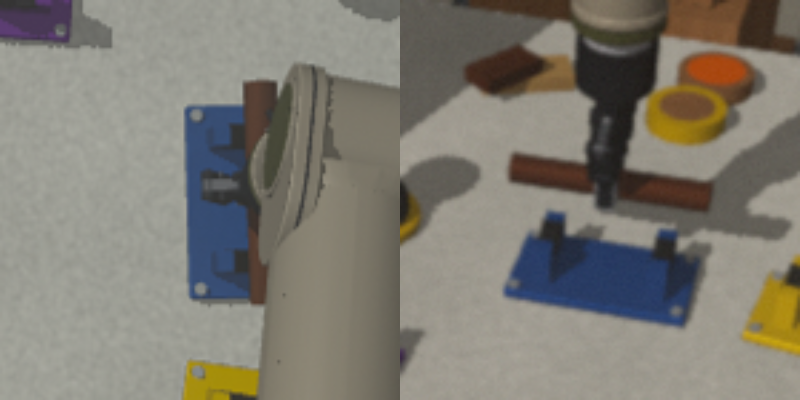

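```bash
python3 - <<'E'
from m import *
im=cv2.imread('pics/side_c.png'); a,b,c,d=255,125,355,175
S=7; v=cv2.resize(im[b:d,a:c],None,fx=S,fy=S,interpolation=cv2.INTER_CUBIC)
q=cv2.convexHull(((proj('side',cyl(.5628,-.2448,.1255,np.radians(1.9)))+.5-[a,b])*S).astype(np.int32))
cv2.polylines(v,[q],True,(0,255,0),1); cv2.imwrite('pics/cc.png',v)
x=im.astype(int);m=np.zeros(im.shape[:2],np.uint8);m[b:d,a:c]=(x[b:d,a:c,2]-x[b:d,a:c,0])>14
m[:130]=0
m=cv2.morphologyEx(m,cv2.MORPH_OPEN,np.ones((3,3)))
m[158:]=0
print(cv2.minAreaRect(cv2.findNonZero(m)),cv2.minAreaRect(q.astype(np.float32)/S+np.float32([a,b])))
E
```

```text
((301.1778564453125, 143.41525268554688), (26.146345138549805, 88.03497314453125), 89.14490509033203) ((303.3437805175781, 142.9429473876953), (71.9769058227539, 10.872118949890137), 8.754999160766602)
```

View pics/cc.png

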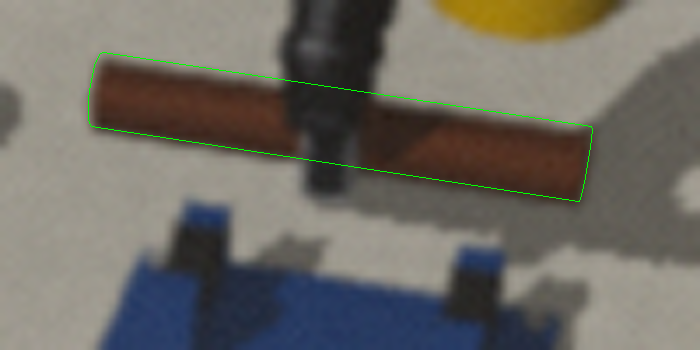

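The rod's measured outline in the side view matches the expected pose to under 1 px, so it is level, aligned and centred. I'll lower it, slowing for the last stretch. Seating is expected at TCP z of about 0.0395.

```bash
python3 -m handwheel '{"jaw":[0,0,0,0,0,0,0],"offset":[[0,-0.005,-0.12],[0,-0.005,-0.24],[0,-0.005,-0.36],[0,-0.005,-0.45],[0,-0.005,-0.52],[0,-0.005,-0.52],[0,-0.005,-0.52]],"yaw":[0,0,0,0,0,0,0]}'
python3 -m handwheel '{"jaw":[0,0,0,0,0,0],"offset":[[0,0,-0.02],[0,0,-0.04],[0,0,-0.06],[0,0,-0.08],[0,0,-0.08],[0,0,-0.08]],"yaw":[0,0,0,0,0,0]}'
python3 - <<'E'
from workcell import bot
import cv2,numpy as np
b=bot.read_camera("side")[:,:,::-1]
cv2.imwrite("pics/l.png",cv2.resize(b[130:210,250:350],None,fx=7,fy=7,interpolation=cv2.INTER_CUBIC))
o=bot.get_obs();print(o['eef_pos'],o['force'],o['ft_torque'])
E
```

```text
time_s: 9.07
eef_pos: [0.5622, -0.2457, 0.0518]
eef_rot: [-3.141, -0.051, 0.001]
force: [-0.4, -0.1, -0.7]
gripper_width: 0.337
time_s: 9.57
eef_pos: [0.5623, -0.2458, 0.0443]
eef_rot: [3.141, 0.051, -0.0]
force: [0.0, -0.3, -0.5]
gripper_width: 0.336
[ 0.56240491 -0.2458005   0.04439442] [-0.46240707 -0.32421646 -0.84704094] [0.03175499 0.02326433 0.05673236]
```

View pics/l.png

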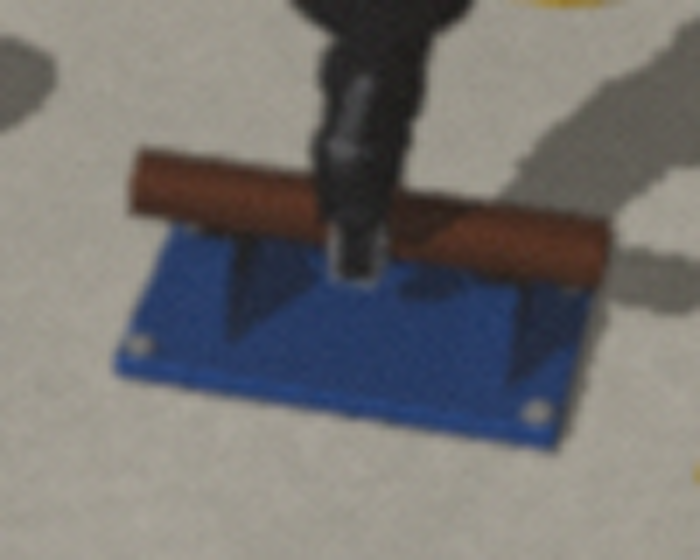

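The rod hangs just above the notches and no contact has registered yet. I'll go down another 5 mm slowly, watching the force.

```bash
python3 -m handwheel '{"jaw":[0,0,0,0,0],"offset":[[0,0,-0.01],[0,0,-0.02],[0,0,-0.03],[0,0,-0.03],[0,0,-0.03]],"yaw":[0,0,0,0,0]}'
python3 -m handwheel '{"jaw":[0,0,0,0],"offset":[[0,0,-0.01],[0,0,-0.02],[0,0,-0.02],[0,0,-0.02]],"yaw":[0,0,0,0]}'
python3 -c "
from workcell import bot
o=bot.get_obs();print(o['eef_pos'],o['force'],o['ft_torque'])"
```

```text
time_s: 10.03
eef_pos: [0.5623, -0.2458, 0.0412]
eef_rot: [3.141, 0.051, -0.0]
force: [0.2, 0.8, -0.7]
gripper_width: 0.331
time_s: 10.37
eef_pos: [0.5626, -0.2458, 0.0401]
eef_rot: [3.141, 0.051, 0.0]
force: [-2.7, 0.8, 6.8]
gripper_width: 0.339
[ 0.56257562 -0.24576693  0.04006411] [-2.69489909  0.83076659  6.83462685] [ 0.23760403  0.63167956 -0.05072396]
```

Contact shows at about the expected height: 7 N up, with a moment suggesting one saddle took it first. I'll press down a little more, then open gradually.

```bash
python3 -m handwheel '{"jaw":[0,0,0,0],"offset":[[0,0,-0.004],[0,0,-0.008],[0,0,-0.008],[0,0,-0.008]],"yaw":[0,0,0,0]}' 20
python3 -m handwheel '{"jaw":[0.32,0.36,0.4,0.45,0.5,0.6,0.7,0.85,1,1,1,1],"offset":[[0,0,0],[0,0,0],[0,0,0],[0,0,0],[0,0,0],[0,0,0],[0,0,0],[0,0,0],[0,0,0],[0,0,0],[0,0,0],[0,0,0]],"yaw":[0,0,0,0,0,0,0,0,0,0,0,0]}'
python3 - <<'E'
from workcell import bot
import cv2,numpy as np
b=bot.read_camera("side")[:,:,::-1]
cv2.imwrite("pics/r.png",cv2.resize(b[130:210,250:350],None,fx=7,fy=7,interpolation=cv2.INTER_CUBIC))
o=bot.get_obs();print(o['eef_pos'],o['force'],o['ft_torque'])
E
```

```text
time_s: 10.7
eef_pos: [0.5626, -0.2457, 0.04]
eef_rot: [3.141, 0.051, 0.001]
force: [-5.6, 2.4, 13.2]
gripper_width: 0.332
time_s: 11.7
eef_pos: [0.5624, -0.2458, 0.0385]
eef_rot: [3.141, 0.051, 0.0]
force: [-0.2, -0.2, -1.2]
gripper_width: 0.999
[ 0.56239276 -0.24581851  0.0385452 ] [-1.1870789   0.22477404 -0.45720822] [-0.03027861 -0.01050746 -0.00188753]
```

View pics/r.png

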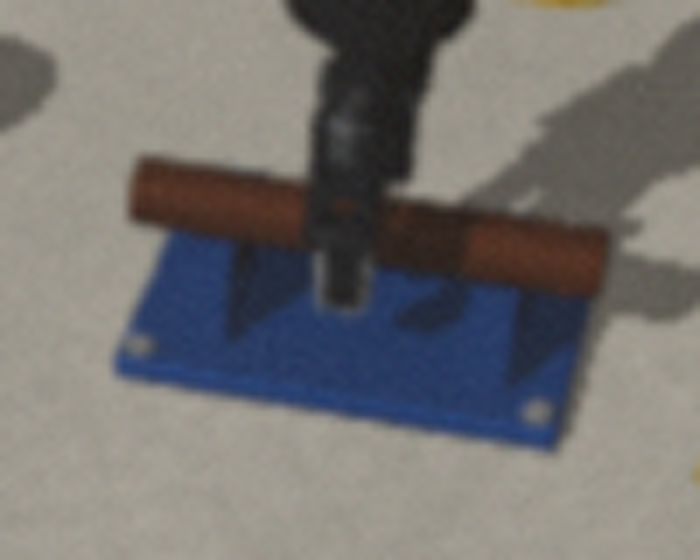

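The rod is released and resting in the cradle. I'll go straight up, move aside and check.

```bash
python3 -m handwheel '{"jaw":[1,1,1,1,1,1],"offset":[[0,0,0.1],[0,0,0.25],[0,0,0.45],[0,0,0.7],[0,0,0.9],[0,0,1]],"yaw":[0,0,0,0,0,0]}'
python3 -m handwheel '{"jaw":[1,1,1,1],"offset":[[0,0,0.25],[0,0,0.5],[0,0,0.75],[0,0,1]],"yaw":[0,0,0,0]}'
python3 -m handwheel '{"jaw":[1,1,1,1],"offset":[[-0.2,-0.2,0],[-0.4,-0.4,0],[-0.6,-0.6,0],[-0.7,-0.9,0]],"yaw":[0,0,0,0]}'
python3 -m handwheel '{"jaw":[1,1,1,1],"offset":[[-0.2,-0.2,0],[-0.4,-0.4,0],[-0.6,-0.6,0],[-0.7,-0.9,0]],"yaw":[0,0,0,0]}'
python3 -m handwheel '{"jaw":[1,1,1,1,1,1],"offset":[[-0.2,-0.2,0],[-0.4,-0.4,0],[-0.6,-0.6,0],[-0.7,-0.9,0],[-0.7,-0.9,0],[-0.7,-0.9,0]],"yaw":[0,0,0,0,0,0]}'
python3 - <<'E'
from m import *
a=bot.read_camera("top")[:,:,::-1].copy();b=bot.read_camera("side")[:,:,::-1].copy()
cv2.imwrite("pics/top_f.png",a);cv2.imwrite("pics/side_f.png",b)
o=bot.get_obs();print(o['time_s'],o['eef_pos'],o['force'])
V=[]
for n,im,roi in(('top',a,(335,145,425,255)),('side',b,(250,135,350,205))):
    x=im.astype(int);ch=x[:,:,2]-x[:,:,0];p,q,r,s=roi
    m=np.zeros(im.shape[:2],np.uint8);m[q:s,p:r]=ch[q:s,p:r]>14
    nn,l,st,_=cv2.connectedComponentsWithStats(m);m=l==1+np.argmax(st[1:,4])
    print(n,fit(n,m,.06,[.5625,-.2455,.03]))
    S=5;v=cv2.resize(im[q:s,p:r],None,fx=S,fy=S,interpolation=cv2.INTER_CUBIC)
    h=cv2.convexHull(((proj(n,cyl(.5625,-.2455,.06,np.radians(1.9)))+.5-[p,q])*S).astype(np.int32));cv2.polylines(v,[h],True,(0,255,0),1);V.append(v)
V=[cv2.copyMakeBorder(v,0,550-v.shape[0],0,0,0) for v in V];o=np.hstack(V);cv2.imwrite('pics/f.png',cv2.resize(o,None,fx=.8,fy=.8))
E
```

```text
time_s: 12.25
eef_pos: [0.5636, -0.2461, 0.1423]
eef_rot: [3.139, 0.051, 0.006]
force: [0.4, -0.7, -0.4]
gripper_width: 0.999
time_s: 12.58
eef_pos: [0.562, -0.2457, 0.2397]
eef_rot: [-3.141, -0.051, 0.001]
force: [0.3, -0.2, 0.4]
gripper_width: 1.003
time_s: 12.92
eef_pos: [0.491, -0.3352, 0.2392]
eef_rot: [3.141, 0.054, -0.0]
force: [1.3, 0.5, -0.8]
gripper_width: 1.001
time_s: 13.25
eef_pos: [0.4207, -0.4257, 0.2391]
eef_rot: [3.141, 0.052, -0.001]
force: [1.0, -0.4, 0.0]
gripper_width: 0.999
time_s: 13.75
eef_pos: [0.3508, -0.5172, 0.2379]
eef_rot: [-3.141, -0.046, 0.001]
force: [1.1, 1.9, 0.3]
gripper_width: 0.997
13.85 [ 0.35300522 -0.51500183  0.2383522 ] [-0.19658706 -0.21184967  0.30884194]
top (array([ 0.56125678, -0.24429881,  0.03569311]), np.float64(0.007435018475873457), 867.0, 997.0625)
side (array([ 0.57898189, -0.24656141,  0.81591104]), np.float64(0.0013365104903889841), 2896.0, 693.75)
```

View pics/f.png

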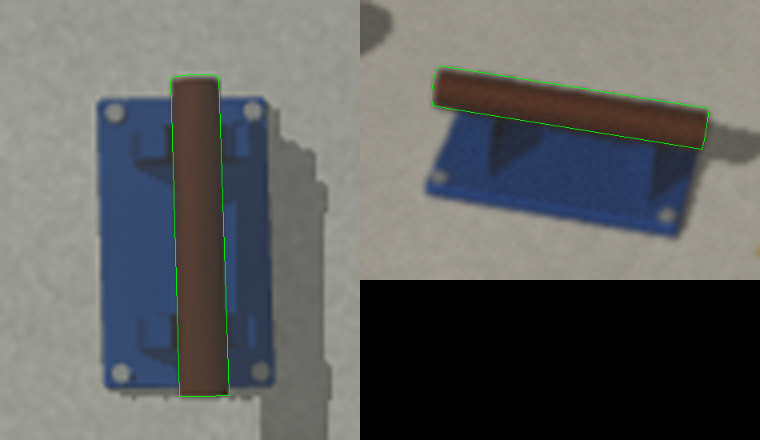

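View pics/top_f.png

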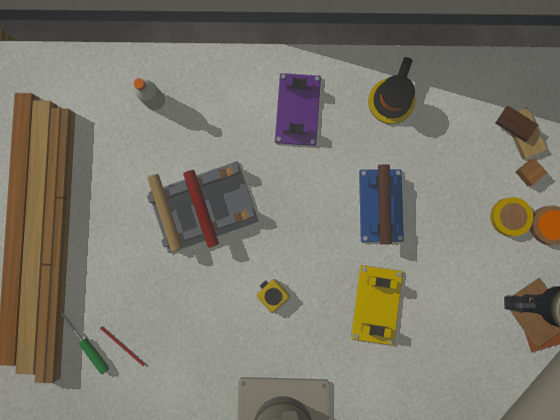

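The top and side views show the rod's outline on the ideal seated outline at z = 60 mm, in both V notches of the blue cradle (top pixel (384,204)). The red and pale rods are in the rack at the same pixels as before, and the arm is clear. Handing in.

```bash
python3 -c "
from workcell import bot
print(bot.finish_job(),bot.get_obs()['time_s'])"
```

```text
the job is handed in; nothing more can be done
the job is handed in; nothing more can be done
```

The dark brown rod is lying in both V notches of the blue cradle, and the job is handed in at about 13.9 s on the robot's clock. I gripped the rod at its middle, lifted it straight up, turned it −18.5° on the way across and lowered it until the cradle took it. I then pressed slightly to a 13 N reading, opened the jaws and moved the arm clear.

**Last checks:**
- **Seating:** In both views the rod's outline falls on the outline expected for a seated rod, with its axis 60 mm above the table.
- **Centring:** The top-view fit puts the rod's middle about 1 mm from the measured cradle centre, at 2.0° against the cradle's 1.9°.
- **Other rods:** The red and pale rods lie in the rack at the same pixels as before.

**Disagreements:**
- The final side-view fit was invalid because the colour mask took in background, so I judged that view by the overlay alone.
- Before the move, the side-view overlay of the empty cradle was about 1–2 mm off, which is within the stated calibration error.
- At first contact a small moment suggested one saddle touched before the other. The final pictures show the rod down in both notches.

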